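# Kit up disc blanks and the loaded tin for the next lathe job

### The arm

A 6-joint arm with a two-finger parallel gripper is mounted at the origin on the work surface. World frame = base frame: x ahead of the robot, y to its left, z up, the work surface at z = 0. Lengths are in m, angles in rad, forces in N, time in s.
With the tool pointing down it reaches from about 0.35 to 0.775 m from the base axis. Payload 5.5 kg.
Tool frame: the origin (TCP) lies between the finger pads; the fingertips stand 11 mm ahead of it and the grasp point (between the pads) lies 8 mm behind it; y points along the fingers, x is the direction in which the jaws open and shut, and the axes are right-handed (so a half turn about y gives the same grasp; the last joint's range is limited). The gripper opens to 85 mm and grips with 20 to 120 N. Pads are 22 mm wide; open, the fingers measure 114 mm over their backs; the gripper's body (76 mm by 85 mm) begins 54 mm behind the grasp point. The pads swing forward as they close: fully open they stand 13 mm farther back than shut.
Start: joints at [0.986, 0.313, 0.046, 1.304, 0, 1.431], TCP at [0.247, 0.519, 0.242] pointing down, gripper open.
Joint ranges: [-2.76, 2.76], [-0.86, 1.69], [-1.03, 1.26], [-2.2, 2.34], [-1.47, 1.5], [-3.14, 3.14]. Speed limits (rad/s): [2.57, 2.57, 3.14, 3.14, 3.14, 3.14].

### API

Orientations are given as a unit quaternion [w, x, y, z].
In Python, from bench import bot gives the robot as it stands.
- The arm moves only by the shell command python3 -m pendant 'ROWS' [FORCE]. ROWS is JSON, a list of rows, each an object with "claw": the opening, from 0 (shut) to 1 (fully open); "travel": the shift along the tool's x, y, z as a fraction of full scale, a list of three; "turn": the turn about the tool's y as a fraction of full scale. In form: [{"claw": claw, "travel": [x, y, z], "turn": turn}, ...]. A call has 1 to 20 rows; each row is the pose to reach, as a shift and turn from the pose measured when the call began, along the tool's axes at that moment; what a row does not reach only later rows make up. Full scale, the value 1, is 0.12 m for a shift and 30 degrees for a turn. A row lasts 1/8 s, in which the tool goes at most 62.5 mm and 10.7 degrees, less where a joint would pass 70% of its speed; a pose out of reach is approached as far as the arm can. A call with a number of a shift or a turn outside -1 to 1 is refused whole. A call with a gripper value outside its range is refused whole. The fingers move at their own pace and stop on an object; FORCE is the grip in N (left out, the last holds). Time passes only in rows, so rows that repeat a pose let the fingers close. It gives the time, the measured TCP pose, the force and the opening at its end, in the units of the state.
- bot.state(): the state, without advancing time (a new reading comes with each control period).
- bot.camera(name): name is "scene" or "top" or "wrist"; returns (picture, depth): 420x560x3 uint8, red, green, blue; 420x560 float32, m along the optical axis (not along the pixel's ray), 0 where there is no reading.
- bot.camera_model(name): a dict with "intrinsics" (3x3 intrinsics, pixels), "position" and "attitude" of the camera in the world; the wrist camera has in their place "hand_eye" (4x4, takes a point from camera to tool coordinates, whose origin is the TCP and whose axes are the tool frame's). Camera axes: x right, y down, z forward; pixel columns grow to the right and rows downward; lengths in m; the calibration is good to about 2 mm. A picture is of the moment at which its call begins: read the wrist's pose just before it. camera_model takes no time and is no camera call.
- bot.close_job(): hands the job in, once; it reports no verdict.
The state is a dict: "t": time; "joint_positions": joint angles; "joint_velocities": joint speeds; "joint_torque": joint torques, N m; "ee_pos": TCP position; "tool_rot": TCP orientation; "ft_force": force on the tool from outside, world axes, zero at the start; "wrist_torque": the same for the moment, N m; "gripper_width": finger opening in m.
Only numpy, scipy, OpenCV 4.12 (cv2) and the standard library are available. Lean on these libraries where they do the work, as an engineer would, in place of code of your own. Each camera call takes 0.05 s, during which the arm holds its last target. There are 200 camera calls.

### The job

Make up the kit for the next lathe job: get every disc blank out of the tip-up rack (press its far half down so that the near edge rises and stays up, then grip that edge) and lay them all flat on the floor of the grey kit tray, none on top of another; also heft the three look-alike tins on the rubber mat and stand the heavier, loaded one upright in the same tray, with the two empty tins left standing on the mat. When the kit is complete, press the green button fully down and let it spring back; leave the tool post, live center, chuck key and collets alone.

Things in the scene. Friction and masses are not known exactly. Their poses are not given: they have to be found in the camera images.
- rack: fixed dark steel tip-up rack, 240 mm wide (along y), 46 mm high; three pockets side by side, centres at y = -78.3, 0, 78.3 mm, each 73 mm wide between 5 mm dividers. Origin on the underside below the tipping edge; x points away from the robot. All walls end 46 mm up, near wall's inner face at x = -38 mm; a disc lying flat is flush with them, so cannot be gripped
- rack_lip (a point): on the tipping edge, middle pocket, 36 mm up: the level ledge under the disc ends here and drops into the gutter. A flat disc's centre is about 1.5 mm short of it. Pressing the disc's far half down (about 20 mm past the edge, until the fingertip is some 2 to 4 mm below edge height), then 6 mm outward and 6 mm down, tips it so that it stays leaning; 10 to 20 N
- rack_gutter (a point): gutter floor of the middle pocket, 6 mm up, 20 mm past the edge. The far wall slopes: inner face at x = 43 mm at the rim, 26 mm at this floor. A tipped disc stands here on its far rim, leaning on the edge 55 to 62 deg steep (a short press leaves 35 to 50: press again), near rim about 30 mm above the ledge: grip that rim over both faces, gripper leaning back to the near side
- kit: fixed grey plastic kit tray, outside 200 mm (x) by 220 mm (y), 22 mm high, walls and floor 5 mm thick, open on top. Origin at the centre of its underside, z up
- mat: fixed black rubber mat, 220 mm (x) by 250 mm (y), 3 mm thick. Origin at the centre of its underside, z up
- ready (a joint): travel of the green push button: 0 up, 0.006 m fully down, sprung (about 5 N fully down), returns by itself
- ready_top (a point): centre of the top face of the stubby green button (32 mm diameter, pressed straight down) on the bolted steel box, 70 by 70 by 45 mm
- toolpost: bystander: grey cast-iron tool post, 85 by 85 by 67 mm, loose; origin at the centre of its underside
- livecenter: bystander: brass live center 130 mm long lying along x on a wooden cradle, 57 mm high, loose; origin at the centre of its underside
- chuckkey: bystander: steel T-handled chuck key with red grip, about 130 by 115 mm, 16 mm high, loose; origin near the middle of the shaft, on the bench
- collet_a: bystander: aluminium collet, 40 mm across its head, 62 mm tall, loose; origin at the centre of its underside
- collet_b: bystander: second aluminium collet like the first
- disc_a: plain flat aluminium disc blank, 70 mm diameter, 10 mm thick, about 130 g, at first lying flat in one of the rack's pockets; there are two or three in all, any of the three may be absent. Origin at the centre of one face, z along the disc's axis, the body reaching from z = 0 to z = 10 mm; either face may end up on top
- disc_a_mid (a point): middle of disc_a, half way through its thickness
- disc_b: plain flat aluminium disc blank, 70 mm diameter, 10 mm thick, about 130 g, at first lying flat in one of the rack's pockets; there are two or three in all, any of the three may be absent. Origin at the centre of one face, z along the disc's axis, the body reaching from z = 0 to z = 10 mm; either face may end up on top
- disc_b_mid (a point): middle of disc_b, half way through its thickness
- disc_c: plain flat aluminium disc blank, 70 mm diameter, 10 mm thick, about 130 g, at first lying flat in one of the rack's pockets; there are two or three in all, any of the three may be absent. Origin at the centre of one face, z along the disc's axis, the body reaching from z = 0 to z = 10 mm; either face may end up on top
- disc_c_mid (a point): middle of disc_c, half way through its thickness
- tin_a: closed steel tin, 56 mm tall, 58 mm diameter, the lid (top 14 mm, stays on) 60 mm. Three look-alikes on the mat, shuffled: the two empty weigh about 130 g each, the loaded one about 700 g. Origin at the centre of the underside, z up
- tin_b: closed steel tin, 56 mm tall, 58 mm diameter, the lid (top 14 mm, stays on) 60 mm. Three look-alikes on the mat, shuffled: the two empty weigh about 130 g each, the loaded one about 700 g. Origin at the centre of the underside, z up
- tin_c: closed steel tin, 56 mm tall, 58 mm diameter, the lid (top 14 mm, stays on) 60 mm. Three look-alikes on the mat, shuffled: the two empty weigh about 130 g each, the loaded one about 700 g. Origin at the centre of the underside, z up

How it is judged:
By the outcome, as a careful person would: the job done as asked, in the order asked, and still so for the second after the job is handed in, with the robot touching nothing.
Of disc_a, disc_b, disc_c only 2 to 3 are there at a start; the rules pass over those that are not, and their reading is None.
At some moment in a run one of tin_a, tin_b, tin_c may be knocked a few centimetres aside while the robot is not near it.
It also fails if it takes over 210 s, if anything falls off the work surface, if the arm or the gripper's body presses on something with over 40 N, if the wrist force passes 120 N, or if a joint passes its speed limit or range.

## Working session

There is one attempt and no reset: what is moved stays moved. The work goes in short steps, Python scripts to look and compute and a shell command to move; the robot and the scene stay as the last step left them, time stands still between calls to the robot, and variables do not carry over. Pictures are saved under pics/ and viewed, about 12 in all and at most 16, crops included, and the job is handed in when it is done.

```bash
ls; mkdir -p pics; python3 - <<'E'
from bench import bot
import cv2,numpy as np
print(bot.state())
for n in("scene","top","wrist"):
    print(n,bot.camera_model(n))
for n in("scene","top"):
    p,d=bot.camera(n); cv2.imwrite(f"pics/{n}0.png",p[...,::-1]); np.save(f"pics/{n}0.npy",d)
E
```

```text
pics
{'t': 0.0, 'joint_positions': array([9.86354461e-01, 3.13943213e-01, 4.49413875e-02, 1.30359356e+00,
       2.68069728e-05, 1.43119907e+00]), 'joint_velocities': array([-0.0002582 ,  0.00024861,  0.00030859,  0.00079352, -0.0014045 ,
       -0.0009743 ]), 'joint_torque': array([-3.31009815e-04, -4.80625105e+01,  2.98533905e+01,  1.93530251e-02,
       -2.32112061e-04, -5.65898006e-06]), 'ee_pos': array([0.24715099, 0.51861346, 0.24142602]), 'tool_rot': array([-0.59772652,  0.59823188,  0.37680258, -0.37797017]), 'ft_force': array([0.04830541, 0.18989716, 0.19817184]), 'wrist_torque': array([-0.06398449, -0.01159992, -0.06351064]), 'gripper_width': 0.08546236343943736}
scene {'intrinsics': array([[458.89832666,   0.        , 277.59790105],
       [  0.        , 458.89832666, 204.16150558],
       [  0.        ,   0.        ,   1.        ]]), 'position': array([1.00175937, 0.51122257, 0.9977596 ]), 'attitude': array([-0.09630031,  0.33076761,  0.89563829, -0.28133802])}
top {'intrinsics': array([[525.37823333,   0.        , 272.31817292],
       [  0.        , 525.37823333, 213.81122656],
       [  0.        ,   0.        ,   1.        ]]), 'position': array([ 0.3190097 , -0.00174027,  1.61152931]), 'attitude': array([ 0.07070743, -0.69655668,  0.7111159 , -0.06421399])}
wrist {'intrinsics': array([[368.66289953,   0.        , 275.38360263],
       [  0.        , 368.66289953, 209.77859397],
       [  0.        ,   0.        ,   1.        ]]), 'hand_eye': array([[ 9.99999992e-01,  9.17646988e-05,  9.24418943e-05,
         9.00990581e-04],
       [-6.40288569e-05, -2.71726214e-01,  9.62374595e-01,
        -1.32995444e-01],
       [ 1.13430901e-04, -9.62374592e-01, -2.71726206e-01,
         6.91618417e-02],
       [ 0.00000000e+00,  0.00000000e+00,  0.00000000e+00,
         1.00000000e+00]])}
```

View pics/top0.png

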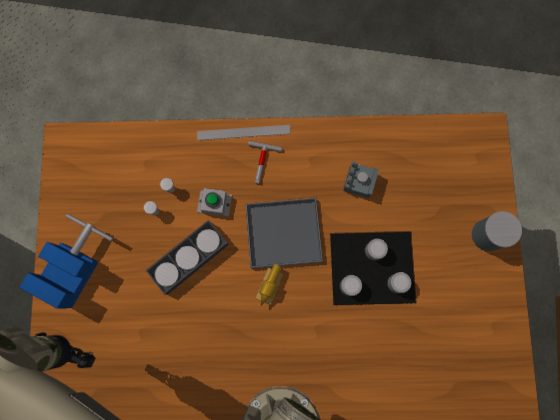

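View pics/scene0.png

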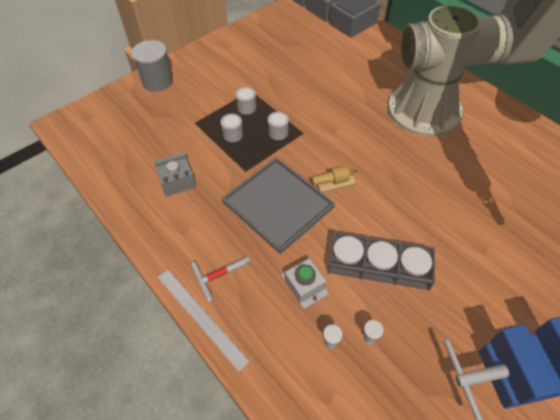

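```bash
cat > h.py <<'E'
from bench import bot
import cv2,numpy as np
from scipy.spatial.transform import Rotation as R
def rot(q): return R.from_quat([q[1],q[2],q[3],q[0]]).as_matrix()
def cam(n,save=None):
    """picture, world xyz per pixel, depth"""
    s=bot.state(); m=bot.camera_model(n); p,d=bot.camera(n)
    if n=="wrist":
        H=m["hand_eye"]; T=rot(s["tool_rot"]); Rw=T@H[:3,:3]; c=T@H[:3,3]+s["ee_pos"]
    else: Rw=rot(m["attitude"]); c=m["position"]
    v,u=np.mgrid[:420,:560]; K=m["intrinsics"]
    r=np.stack([(u-K[0,2])/K[0,0],(v-K[1,2])/K[1,1],np.ones_like(u)],-1)@Rw.T
    W=c+r*d[...,None]; W[d==0]=np.nan
    if save: cv2.imwrite(f"pics/{save}.png",p[...,::-1])
    return p,W,r,c
def onplane(r,c,px,z):
    u,v=np.array(px,float); 
    k=cv2.remap(r.astype(np.float32),np.float32([[u]]),np.float32([[v]]),cv2.INTER_LINEAR)[0,0]
    return c+k*(z-c[2])/k[2]
def togo(target,Rt=None):
    """shift in tool axes /0.12 from the current pose"""
    s=bot.state(); return (rot(s["tool_rot"]).T@(np.array(target)-s["ee_pos"]))/0.12
E
python3 - <<'E'
from h import *
s=bot.state();np.set_printoptions(precision=4,suppress=True)
print(rot(s["tool_rot"]))
for n in("top","scene"):
    p,W,r,c=cam(n); hsv=cv2.cvtColor(p,cv2.COLOR_RGB2HSV); z=W[...,2]
    print(n,"table z",np.nanmedian(z[(abs(W[...,0]-.3)<.4)&(abs(W[...,1])<.5)]))
    def blobs(m,zz,lab,amin=60):
        cs,_=cv2.findContours(m.astype(np.uint8),cv2.RETR_EXTERNAL,cv2.CHAIN_APPROX_NONE)
        for k in cs:
            if cv2.contourArea(k)<amin: continue
            (a,b)=cv2.fitEllipse(k)[:2] if len(k)>5 else k.mean((0))[0]
            mm=np.zeros(z.shape,np.uint8);cv2.drawContours(mm,[k],-1,1,-1)
            print(lab,np.round(a),cv2.contourArea(k),"world",onplane(r,c,a,zz)[:2],"medz",np.nanmedian(z[mm>0]),b)
    g=(hsv[...,1]<45)&(hsv[...,2]>110)
    inr=(W[...,0]>.2)&(W[...,0]<.75)&(abs(W[...,1])<.45)
    blobs(g&inr&(z>.03)&(z<.052),.046,"disc/other")
    blobs(g&inr&(z>.052)&(z<.075),.059,"tin")
    blobs((hsv[...,0]>45)&(hsv[...,0]<85)&(hsv[...,1]>120)&(hsv[...,2]>60)&inr,.055,"green",20)
    dark=(hsv[...,1]<110)&(hsv[...,2]<60)&inr
    for nm,lo,hi,zz in(("dark_low",-.01,.012,.005),("dark_hi",.012,.06,.022)):
        cs,_=cv2.findContours((dark&(z>lo)&(z<hi)).astype(np.uint8),cv2.RETR_EXTERNAL,cv2.CHAIN_APPROX_NONE)
        for k in cs:
            if cv2.contourArea(k)<300: continue
            (a,b,th)=cv2.minAreaRect(k); q=cv2.boxPoints((a,b,th))
            print(nm,a,b,[onplane(r,c,x,zz)[:2].round(4).tolist() for x in q])
E
```

```text
[[ 0.4303 -0.0009 -0.9027]
 [ 0.9027 -0.0014  0.4303]
 [-0.0017 -1.      0.0003]]
top table z 0.0017101966512487188
disc/other [166. 274.] 382.0 world [0.4466 0.3293] medz 0.0460614657324534 (21.599834442138672, 22.661197662353516)
disc/other [187. 257.] 387.0 world [0.4953 0.2681] medz 0.046310522051246306 (21.754819869995117, 22.74822998046875)
disc/other [208. 240.] 365.0 world [0.5446 0.2063] medz 0.04636620181360529 (21.196138381958008, 22.062406539916992)
disc/other [212. 200.] 158.0 world [0.6689 0.1916] medz 0.044974608252025705 (22.295045852661133, 23.966724395751953)
tin [351. 285.] 276.5 world [ 0.403  -0.2173] medz 0.05972312680530667 (18.388751983642578, 19.352296829223633)
tin [400. 282.] 279.5 world [ 0.4084 -0.3616] medz 0.05928021608089584 (18.402597427368164, 19.52663803100586)
tin [377. 248.] 267.5 world [ 0.5092 -0.299 ] medz 0.059613974722228846 (18.22648811340332, 18.81911849975586)
tin [150. 207.] 103.5 world [0.6483 0.3796] medz 0.06144384510760492 (11.441438674926758, 11.803055763244629)
tin [166. 184.] 98.5 world [0.7199 0.3309] medz 0.06211899088122497 (11.
[... 1439 characters left out ...]
] 256.0 world [0.648  0.3816] medz 0.06206347286478053 (17.599895477294922, 18.64276123046875)
tin [172. 164.] 171.5 world [ 0.721  -0.2736] medz 0.0593013128429315 (15.950936317443848, 32.158294677734375)
tin [231. 122.] 255.0 world [ 0.5105 -0.2936] medz 0.059130014125384045 (16.30130386352539, 20.212779998779297)
tin [278. 120.] 242.0 world [ 0.405  -0.2126] medz 0.0590177946455005 (16.18706703186035, 19.542821884155273)
tin [245.  95.] 205.0 world [ 0.4107 -0.3556] medz 0.05881079630290098 (14.259218215942383, 18.671932220458984)
dark_low (250.55291748046875, 140.811767578125) (45.9892578125, 49.026283264160156) [[0.5545, -0.3109], [0.3898, -0.3428], [0.4142, -0.1734], [0.5684, -0.1515]]
```

```bash

python3 -m pendant '[{"claw":0,"travel":[-0.18,0,-0.75],"turn":0},{"claw":0,"travel":[-0.18,0,-0.75],"turn":0},{"claw":0,"travel":[-0.18,0,-0.75],"turn":0}]' 60
python3 -m pendant '[{"claw":0,"travel":[-0.18,0,-0.75],"turn":0},{"claw":0,"travel":[-0.18,0,-0.75],"turn":0},{"claw":0,"travel":[-0.18,0,-0.75],"turn":0}]'
python3 -m pendant '[{"claw":0,"travel":[-0.18,0.2,-0.75],"turn":0.87},{"claw":0,"travel":[-0.18,0.2,-0.75],"turn":0.87},{"claw":0,"travel":[-0.18,0.2,-0.75],"turn":0.87},{"claw":0,"travel":[-0.18,0.2,-0.75],"turn":0.87}]'
python3 - <<'E'
from h import *
np.set_printoptions(precision=4,suppress=True)
s=bot.state(); print(s["t"],s["joint_positions"],s["ee_pos"],s["gripper_width"]);print(rot(s["tool_rot"]))
p,W,r,c=cam("wrist","w1")
# tray corners from top
p,W,r,c=cam("top")
hsv=cv2.cvtColor(p,cv2.COLOR_RGB2HSV)
m=((hsv[...,1]<110)&(hsv[...,2]<115)).astype(np.uint8); m[:190]=0;m[280:]=0;m[:,:243]=0;m[:,327:]=0
cs,_=cv2.findContours(m,cv2.RETR_EXTERNAL,cv2.CHAIN_APPROX_NONE); k=max(cs,key=cv2.contourArea)
b=cv2.minAreaRect(k);print(b); q=np.array([onplane(r,c,x,.022)[:2] for x in cv2.boxPoints(b)]);print(q,q.mean(0))
E
```

```text
t: 0.57
ee_pos: [0.3206, 0.4594, 0.2415]
tool_rot: [-0.598, 0.599, 0.376, -0.377]
ft_force: [-0.2, 0.4, 0.2]
gripper_width: 0.0322
t: 0.95
ee_pos: [0.3933, 0.4003, 0.2413]
tool_rot: [-0.599, 0.599, 0.375, -0.376]
ft_force: [0.1, 0.6, -0.3]
gripper_width: 0.0001
t: 1.45
ee_pos: [0.4639, 0.3424, 0.217]
tool_rot: [-0.668, 0.668, 0.23, -0.232]
ft_force: [0.2, 0.6, 0.9]
gripper_width: -0.0005
1.45 [ 0.4967  0.3264  0.0025  1.2494 -0.0001  1.4011] [0.4639 0.3424 0.217 ] -0.0005189733485339825
[[ 0.7861 -0.0022 -0.6181]
 [ 0.6181 -0.0013  0.7861]
 [-0.0025 -1.      0.0004]]
((283.4931335449219, 232.58883666992188), (65.18791198730469, 72.42450714111328), 84.95755004882812)
[[ 0.6616  0.0951]
 [ 0.6769 -0.1286]
 [ 0.4753 -0.1388]
 [ 0.4606  0.0798]] [ 0.5686 -0.0231]
```

View pics/w1.png

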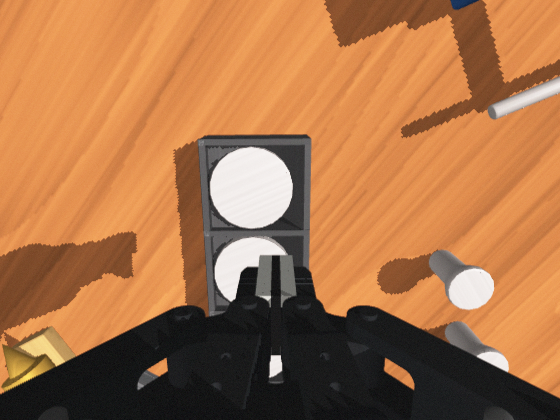

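```bash
cat >> h.py <<'E'
np.set_printoptions(precision=4,suppress=True)
X=np.array([.7824,.6228,0]);Y=np.array([-.6228,.7824,0])
def white(p,W,zlo,zhi,amin):
    hsv=cv2.cvtColor(p,cv2.COLOR_RGB2HSV); z=W[...,2]
    m=((hsv[...,1]<50)&(hsv[...,2]>120)&(z>zlo)&(z<zhi)).astype(np.uint8)
    return [k for k in cv2.findContours(m,cv2.RETR_EXTERNAL,cv2.CHAIN_APPROX_NONE)[0] if cv2.contourArea(k)>amin]
E
python3 - <<'E'
from h import *
p,W,r,c=cam("wrist")
for k in white(p,W,.03,.056,1500):
    a=cv2.fitEllipse(k); w=onplane(r,c,a[0],.046); print(a,w, (np.array(bot.state()["ee_pos"])-w)@X,(np.array(bot.state()["ee_pos"])-w)@Y)
dark=(p.max(2)<110)&(W[...,2]>.04)&(W[...,2]<.056); dark[260:]=0
q=W[dark]; q=q[~np.isnan(q).any(1)]; print(len(q)); a=cv2.minAreaRect(q[:,:2].astype(np.float32)*1000);print(a)
E
```

```text
((243.84254455566406, 262.98822021484375), (47.89860534667969, 76.32270050048828), 52.66606140136719) [0.4829 0.2737 0.046 ] 0.028160219265015288 0.06571209358916184
((250.59182739257812, 187.26324462890625), (80.86030578613281, 81.8552474975586), 101.99208068847656) [0.4457 0.3326 0.046 ] 0.020553423067802327 -0.003477466718026009
3536
((456.6506042480469, 324.23529052734375), (91.69721984863281, 108.55900573730469), 38.63544464111328)
```

```bash

python3 -m pendant '[{"claw":0,"travel":[0.01,0.5,0.03],"turn":0},{"claw":0,"travel":[0.01,0.9,0.03],"turn":0},{"claw":0,"travel":[0.01,0.9,0.03],"turn":0}]'
python3 -m pendant '[{"claw":0,"travel":[0,0.25,0],"turn":0},{"claw":0,"travel":[0,0.40,0],"turn":0},{"claw":0,"travel":[0,0.44,0],"turn":0},{"claw":0,"travel":[0,0.48,0],"turn":0},{"claw":0,"travel":[0,0.51,0],"turn":0},{"claw":0,"travel":[0,0.54,0],"turn":0},{"claw":0,"travel":[0,0.55,0],"turn":0},{"claw":0,"travel":[0,0.55,0],"turn":0}]'
python3 -m pendant '[{"claw":0,"travel":[0.02,0.01,0],"turn":0},{"claw":0,"travel":[0.04,0.03,0],"turn":0},{"claw":0,"travel":[0.05,0.05,0],"turn":0},{"claw":0,"travel":[0.05,0.06,0],"turn":0},{"claw":0,"travel":[0.05,0.06,0],"turn":0}]'
python3 -m pendant '[{"claw":0,"travel":[0,-0.2,0],"turn":0},{"claw":0,"travel":[0,-0.6,0],"turn":0},{"claw":0,"travel":[0,-1,0],"turn":0},{"claw":0,"travel":[0,-1,0],"turn":0}]'
python3 - <<'E'
from h import *
print(bot.state()["ee_pos"])
p,W,r,c=cam("wrist","w2")
q=W.reshape(-1,3); q=q[~np.isnan(q).any(1)]; d=q-np.array([.4457,.3326,0])-X*.0015
x,y=d@X,d@Y
for lo in range(-45,45,5):
    m=(abs(y)<.008)&(x>lo/1000)&(x<lo/1000+.005); print(lo+2.5,m.sum(),np.median(q[m,2]) if m.any() else None)
E
```

```text
t: 1.98
ee_pos: [0.459, 0.3451, 0.1061]
tool_rot: [-0.667, 0.669, 0.229, -0.236]
ft_force: [-0.1, 0.7, 0.9]
gripper_width: -0.0005
t: 2.98
ee_pos: [0.4621, 0.347, 0.0431]
tool_rot: [0.668, -0.668, -0.232, 0.233]
ft_force: [3.1, 3.4, 7.5]
gripper_width: 0.0003
t: 3.6
ee_pos: [0.4656, 0.3498, 0.0361]
tool_rot: [-0.668, 0.668, 0.231, -0.234]
ft_force: [-4.2, -4.0, 9.4]
gripper_width: -0.0002
t: 4.1
ee_pos: [0.4681, 0.3513, 0.16]
tool_rot: [0.668, -0.668, -0.234, 0.231]
ft_force: [1.0, -0.1, -0.6]
gripper_width: -0.0001
[0.4681 0.3513 0.16  ]
-42.5 118 0.047277597693105966
-37.5 237 0.04082084013319526
-32.5 148 0.03730118477509545
-27.5 150 0.03722974783784
-22.5 76 0.03736154587588561
-17.5 75 0.06713028330482732
-12.5 514 0.22665173224904123
-7.5 1761 0.22053949465717082
-2.5 1036 0.20651805425718753
2.5 892 0.2069576260583888
7.5 398 0.20342133386681832
12.5 178 0.03646425858644203
17.5 183 0.02877362296475877
22.5 287 0.15952790119452906
27.5 834 0.18804131120834794
32.5 549 0.19778722635927218
37.5 210 0.036208417854790814
42.5 180 0.04602656256093077
```

```bash

python3 -m pendant '[{"claw":0.76,"travel":[-0.15,0,0],"turn":0},{"claw":0.76,"travel":[-0.15,0,0],"turn":0},{"claw":0.76,"travel":[-0.15,0.3,0],"turn":0},{"claw":0.76,"travel":[-0.15,0.6,0],"turn":0},{"claw":0.76,"travel":[-0.15,0.75,0],"turn":0},{"claw":0.76,"travel":[-0.15,0.83,0],"turn":0},{"claw":0.76,"travel":[-0.15,0.83,0],"turn":0}]' 30
python3 -m pendant '[{"claw":0.3,"travel":[0,0,0],"turn":0},{"claw":0.2,"travel":[0,0,0],"turn":0},{"claw":0.1,"travel":[0,0,0],"turn":0},{"claw":0,"travel":[0,0,0],"turn":0},{"claw":0,"travel":[0,0,0],"turn":0},{"claw":0,"travel":[0,0,0],"turn":0}]'
python3 - <<'E'
from h import *
p,W,r,c=cam("wrist","w3"); print(bot.state()["gripper_width"])
E
```

```text
t: 5.03
ee_pos: [0.4523, 0.3392, 0.0569]
tool_rot: [-0.668, 0.668, 0.232, -0.233]
ft_force: [0.5, 0.4, 0.2]
gripper_width: 0.0651
t: 5.78
ee_pos: [0.4529, 0.3395, 0.0576]
tool_rot: [-0.668, 0.668, 0.232, -0.233]
ft_force: [1.2, 1.0, 6.0]
gripper_width: 0.0098
0.009560954217743998
```

View pics/w3.png

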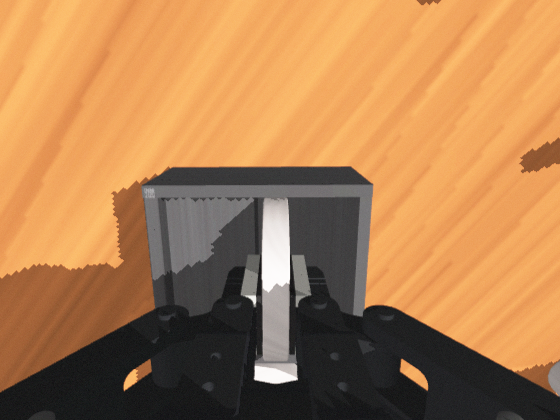

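```bash

python3 -m pendant '[{"claw":0,"travel":[0,0,0],"turn":0},{"claw":0,"travel":[0,-0.25,0],"turn":0},{"claw":0,"travel":[0,-0.6,0],"turn":0},{"claw":0,"travel":[0,-1,0],"turn":0},{"claw":0,"travel":[0,-1,0],"turn":0}]' 60
python3 -m pendant '[{"claw":0,"travel":[-0.06,0,-0.42],"turn":0},{"claw":0,"travel":[-0.12,0,-0.84],"turn":0},{"claw":0,"travel":[-0.12,0,-0.84],"turn":0}]'
python3 -m pendant '[{"claw":0,"travel":[-0.06,0,-0.42],"turn":0},{"claw":0,"travel":[-0.12,0,-0.84],"turn":0},{"claw":0,"travel":[-0.12,0,-0.84],"turn":0}]'
python3 -m pendant '[{"claw":0,"travel":[-0.06,0,-0.42],"turn":-0.3},{"claw":0,"travel":[-0.12,0,-0.84],"turn":-0.6},{"claw":0,"travel":[-0.12,0,-0.84],"turn":-1},{"claw":0,"travel":[-0.12,0,-0.84],"turn":-1}]'
python3 -m pendant '[{"claw":0,"travel":[0,0,0],"turn":-0.4},{"claw":0,"travel":[0,0,0],"turn":-0.85},{"claw":0,"travel":[0,0,0],"turn":-0.85},{"claw":0,"travel":[0,0,0],"turn":-0.85}]'
python3 - <<'E'
from h import *
s=bot.state();print(rot(s["tool_rot"]),s["ee_pos"],s["gripper_width"], s["ft_force"])
p,W,r,c=cam("wrist","w4")
p,W,r,c=cam("scene","s4")
g=p.astype(int)
hsv=cv2.cvtColor(p,cv2.COLOR_RGB2HSV); z=W[...,2]
m=(hsv[...,1]<90)&(z>.012)&(z<.03)&(W[...,0]>.43)&(W[...,0]<.72)&(abs(W[...,1]+.02)<.14)
q=W[m][:,:2].astype(np.float32)*1000; print(len(q),cv2.minAreaRect(q), np.percentile(q,[.5,99.5],axis=0))
E
```

```text
t: 6.45
ee_pos: [0.4546, 0.3405, 0.1809]
tool_rot: [0.668, -0.668, -0.234, 0.231]
ft_force: [-0.1, -0.9, -1.7]
gripper_width: 0.0092
t: 6.82
ee_pos: [0.5063, 0.2495, 0.1789]
tool_rot: [-0.668, 0.668, 0.231, -0.23]
ft_force: [-0.0, -0.9, -1.0]
gripper_width: 0.0089
t: 7.2
ee_pos: [0.5576, 0.1591, 0.177]
tool_rot: [0.669, -0.669, -0.229, 0.23]
ft_force: [-0.2, 0.6, -1.2]
gripper_width: 0.0089
t: 7.7
ee_pos: [0.6069, 0.0716, 0.1755]
tool_rot: [0.588, -0.586, -0.393, 0.396]
ft_force: [-0.2, 0.7, -2.3]
gripper_width: 0.0087
t: 8.2
ee_pos: [0.6058, 0.0732, 0.175]
tool_rot: [0.487, -0.484, -0.513, 0.515]
ft_force: [-0.3, -0.5, -1.5]
gripper_width: 0.0089
[[-0.0572 -0.0056 -0.9983]
 [ 0.9984  0.0006 -0.0572]
 [ 0.001  -1.      0.0055]] [0.6058 0.0732 0.175 ] 0.008864124181538141 [-0.3082 -0.4928 -1.4718]
717 ((566.5472412109375, -20.500885009765625), (207.49267578125, 223.3192901611328), 4.02177619934082) [[ 463.3113 -132.2583]
 [ 675.0618   95.6254]]
```

View pics/s4.png

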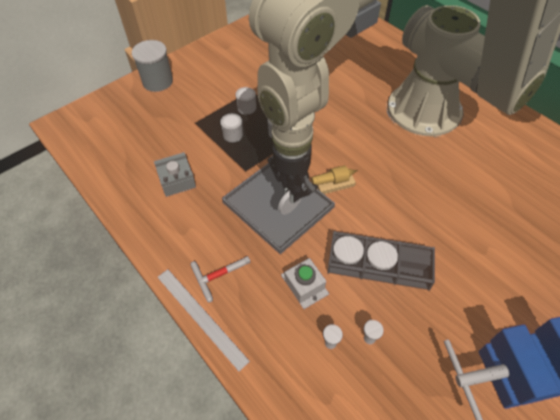

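```bash

python3 -m pendant '[{"claw":0,"travel":[0,0.4,0],"turn":0},{"claw":0,"travel":[0,0.75,0],"turn":0},{"claw":0,"travel":[0,0.92,0],"turn":0},{"claw":0,"travel":[0,0.96,0],"turn":0},{"claw":0,"travel":[0,0.96,0],"turn":0}]'
python3 -m pendant '[{"claw":0,"travel":[0,0.015,0],"turn":0},{"claw":0,"travel":[0,0.03,0],"turn":0},{"claw":0,"travel":[0,0.03,0],"turn":0}]'
python3 - <<'E'
from h import *
s=bot.state();print(s["ee_pos"],s["gripper_width"], s["ft_force"])
p,W,r,c=cam("wrist","w5")
E
```

```text
t: 8.93
ee_pos: [0.6059, 0.073, 0.0605]
tool_rot: [0.487, -0.484, -0.513, 0.515]
ft_force: [-0.1, -0.9, -0.3]
gripper_width: 0.0088
t: 9.3
ee_pos: [0.6061, 0.073, 0.0573]
tool_rot: [0.487, -0.485, -0.513, 0.515]
ft_force: [0.4, -0.7, -1.0]
gripper_width: 0.0092
[0.6061 0.073  0.0573] 0.009234483918718376 [ 0.4238 -0.7211 -1.0029]
```

```bash

python3 -m pendant '[{"claw":0,"travel":[0,0.012,0],"turn":0},{"claw":0,"travel":[0,0.012,0],"turn":0},{"claw":0.15,"travel":[0,0.012,0],"turn":0},{"claw":0.45,"travel":[0,0.012,0],"turn":0},{"claw":0.45,"travel":[0,0.01,0],"turn":0},{"claw":0.45,"travel":[-0.06,0,0],"turn":0},{"claw":0.45,"travel":[-0.12,0,0],"turn":0},{"claw":0.45,"travel":[-0.18,0,0],"turn":0},{"claw":0.45,"travel":[-0.24,0,0],"turn":0},{"claw":0.45,"travel":[-0.24,0,0],"turn":0}]'
python3 - <<'E'
from h import *
p,W,r,c=cam("wrist","w6")
E
python3 -m pendant '[{"claw":0.45,"travel":[-0.02,-0.1,0],"turn":0},{"claw":0.45,"travel":[-0.02,-0.3,0],"turn":0},{"claw":0.45,"travel":[-0.02,-0.6,0],"turn":0},{"claw":0.45,"travel":[-0.02,-1,0],"turn":0},{"claw":0.45,"travel":[-0.02,-1,0],"turn":0}]'
python3 - <<'E'
from h import *
p,W,r,c=cam("wrist","w7")
a=cv2.imread("pics/w6.png");b=cv2.imread("pics/w7.png")
cv2.imwrite("pics/m7.png",cv2.resize(np.hstack([a,b]),(800,300)))
E
```

```text
t: 10.6
ee_pos: [0.6079, 0.0432, 0.0572]
tool_rot: [0.487, -0.485, -0.513, 0.515]
ft_force: [-0.1, -1.0, 1.5]
gripper_width: 0.0379
t: 11.28
ee_pos: [0.6113, 0.0414, 0.1829]
tool_rot: [-0.484, 0.487, 0.515, -0.513]
ft_force: [0.3, 0.3, -0.3]
gripper_width: 0.0383
```

View pics/m7.png

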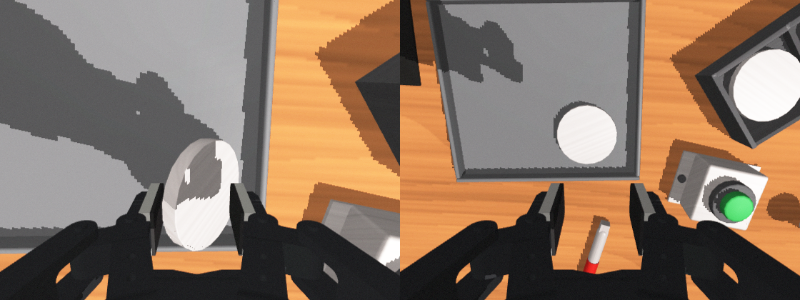

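```bash

python3 -m pendant '[{"claw":0,"travel":[0.4,0,0.08],"turn":0},{"claw":0,"travel":[0.77,0,0.17],"turn":0},{"claw":0,"travel":[0.77,0,0.17],"turn":0}]'
python3 -m pendant '[{"claw":0,"travel":[0.4,0,0.08],"turn":0.3},{"claw":0,"travel":[0.77,0,0.17],"turn":0.6},{"claw":0,"travel":[0.77,0,0.17],"turn":0.91},{"claw":0,"travel":[0.77,0,0.17],"turn":0.91}]'
python3 -m pendant '[{"claw":0,"travel":[0,0,0],"turn":0.4},{"claw":0,"travel":[0,0,0],"turn":0.91},{"claw":0,"travel":[0,0,0],"turn":0.91},{"claw":0,"travel":[0,0,0],"turn":0.91}]'
cat >> h.py <<'E'
def presstarget():
    s=bot.state();print(rot(s["tool_rot"])[:,0],s["ee_pos"])
    p,W,r,c=cam("wrist")
    for k in white(p,W,.03,.056,1500):
        a=cv2.fitEllipse(k); w=onplane(r,c,a[0],.046); print(np.round(a[0]),np.round(a[1]),w,"togo press",togo([*(w+.0215*X)[:2],.044]))
E
python3 -c "
from h import *
presstarget()"
```

```text
t: 11.7
ee_pos: [0.5824, 0.1353, 0.1794]
tool_rot: [0.485, -0.484, -0.515, 0.515]
ft_force: [-0.0, 0.1, 0.1]
gripper_width: 0.0001
t: 12.2
ee_pos: [0.5561, 0.2262, 0.1786]
tool_rot: [0.592, -0.592, -0.386, 0.387]
ft_force: [-0.5, -0.1, -0.2]
gripper_width: 0.0002
t: 12.7
ee_pos: [0.5563, 0.2251, 0.1781]
tool_rot: [0.667, -0.666, -0.236, 0.238]
ft_force: [0.1, 0.2, 0.1]
gripper_width: -0.0001
[ 0.7759  0.6309 -0.0027] [0.5563 0.2251 0.1781]
[366. 302.] [72. 86.] [0.6646 0.208  0.046 ] togo press [ 0.792   1.115  -0.6853]
[249. 208.] [90. 93.] [0.5436 0.2099 0.046 ] togo press [ 0.0197  1.1181 -0.0361]
[247.  97.] [100. 105.] [0.4939 0.2716 0.046 ] togo press [0.0225 1.1192 0.6236]
```

```bash

python3 -m pendant '[{"claw":0,"travel":[0.02,0.3,-0.04],"turn":0},{"claw":0,"travel":[0.02,0.57,-0.04],"turn":0},{"claw":0,"travel":[0.02,0.57,-0.04],"turn":0}]'
python3 -m pendant '[{"claw":0,"travel":[0,0.25,0],"turn":0},{"claw":0,"travel":[0,0.40,0],"turn":0},{"claw":0,"travel":[0,0.44,0],"turn":0},{"claw":0,"travel":[0,0.48,0],"turn":0},{"claw":0,"travel":[0,0.51,0],"turn":0},{"claw":0,"travel":[0,0.54,0],"turn":0},{"claw":0,"travel":[0,0.56,0],"turn":0},{"claw":0,"travel":[0,0.56,0],"turn":0}]'
python3 -m pendant '[{"claw":0,"travel":[0.02,0.01,0],"turn":0},{"claw":0,"travel":[0.04,0.03,0],"turn":0},{"claw":0,"travel":[0.05,0.05,0],"turn":0},{"claw":0,"travel":[0.05,0.06,0],"turn":0},{"claw":0,"travel":[0.05,0.06,0],"turn":0}]'
python3 -m pendant '[{"claw":0,"travel":[0,-0.2,0],"turn":0},{"claw":0,"travel":[0,-0.6,0],"turn":0},{"claw":0,"travel":[0,-1,0],"turn":0},{"claw":0,"travel":[0,-1,0],"turn":0}]'
cat >> h.py <<'E'
def rim(ctr):
    ctr=np.array(ctr); p,W,r,c=cam("wrist")
    q=W.reshape(-1,3); q=q[~np.isnan(q).any(1)]; d=q-ctr-X*.0015
    m=(abs(d@Y)<.012)&(abs(d@X)<.03)&(q[:,2]>.05)&(q[:,2]<.085); print("rim",m.sum(),(d[m]@X).min() if m.any() else 0,np.percentile(q[m,2],[50,95]) if m.any() else 0)
    print("togo grip",togo([*(ctr+.0115*X)[:2],.0575]))
E
python3 -c "
from h import *
rim([.5436,.2099,0])"
```

```text
t: 13.12
ee_pos: [0.5588, 0.222, 0.107]
tool_rot: [0.667, -0.666, -0.234, 0.241]
ft_force: [-1.0, 0.8, -0.1]
gripper_width: 0.0001
t: 14.12
ee_pos: [0.5616, 0.2233, 0.0424]
tool_rot: [0.667, -0.665, -0.237, 0.238]
ft_force: [3.2, 2.8, 5.5]
gripper_width: -0.0003
t: 14.75
ee_pos: [0.5647, 0.2259, 0.0362]
tool_rot: [0.666, -0.666, -0.236, 0.239]
ft_force: [-6.3, -4.3, 15.0]
gripper_width: -0.0
t: 15.25
ee_pos: [0.5676, 0.2267, 0.1603]
tool_rot: [-0.666, 0.666, 0.239, -0.236]
ft_force: [0.6, -0.7, -0.0]
gripper_width: 0.0
rim 1236 -0.017347415245807768 [0.0656 0.0706]
togo grip [-0.136   0.8357  0.0117]
```

```bash

python3 -m pendant '[{"claw":0.76,"travel":[-0.14,0,0.01],"turn":0},{"claw":0.76,"travel":[-0.14,0,0.01],"turn":0},{"claw":0.76,"travel":[-0.14,0.3,0.01],"turn":0},{"claw":0.76,"travel":[-0.14,0.6,0.01],"turn":0},{"claw":0.76,"travel":[-0.14,0.75,0.01],"turn":0},{"claw":0.76,"travel":[-0.14,0.84,0.01],"turn":0},{"claw":0.76,"travel":[-0.14,0.84,0.01],"turn":0}]' 30
python3 -m pendant '[{"claw":0.3,"travel":[0,0,0],"turn":0},{"claw":0.2,"travel":[0,0,0],"turn":0},{"claw":0.1,"travel":[0,0,0],"turn":0},{"claw":0,"travel":[0,0,0],"turn":0},{"claw":0,"travel":[0,0,0],"turn":0},{"claw":0,"travel":[0,0,0],"turn":0}]'
python3 -m pendant '[{"claw":0,"travel":[0,0,0],"turn":0},{"claw":0,"travel":[0,-0.25,0],"turn":0},{"claw":0,"travel":[0,-0.6,0],"turn":0},{"claw":0,"travel":[0,-1,0],"turn":0},{"claw":0,"travel":[0,-1,0],"turn":0}]' 60
python3 -m pendant '[{"claw":0,"travel":[-0.26,0,-0.2],"turn":0},{"claw":0,"travel":[-0.52,0,-0.39],"turn":0},{"claw":0,"travel":[-0.52,0,-0.39],"turn":0}]'
python3 -m pendant '[{"claw":0,"travel":[-0.26,0,-0.2],"turn":-0.3},{"claw":0,"travel":[-0.52,0,-0.39],"turn":-0.6},{"claw":0,"travel":[-0.52,0,-0.39],"turn":-0.91},{"claw":0,"travel":[-0.52,0,-0.39],"turn":-0.91}]'
python3 -m pendant '[{"claw":0,"travel":[0,0,0],"turn":-0.4},{"claw":0,"travel":[0,0,0],"turn":-0.91},{"claw":0,"travel":[0,0,0],"turn":-0.91},{"claw":0,"travel":[0,0,0],"turn":-0.91}]'
python3 - <<'E'
from h import *
s=bot.state();print(rot(s["tool_rot"])[:,0],s["ee_pos"],s["gripper_width"], s["ft_force"]); print(togo([.5157,.0672,.060]))
p,W,r,c=cam("wrist","w8")
E
```

```text
t: 16.18
ee_pos: [0.5517, 0.2165, 0.0557]
tool_rot: [0.666, -0.666, -0.236, 0.239]
ft_force: [-1.1, 1.2, 0.2]
gripper_width: 0.065
t: 16.92
ee_pos: [0.5524, 0.2167, 0.0565]
tool_rot: [0.666, -0.666, -0.237, 0.238]
ft_force: [0.1, -0.2, 6.3]
gripper_width: 0.0092
t: 17.55
ee_pos: [0.5548, 0.2173, 0.1803]
tool_rot: [-0.666, 0.666, 0.239, -0.236]
ft_force: [0.0, 0.0, -1.3]
gripper_width: 0.0093
t: 17.92
ee_pos: [0.5344, 0.1396, 0.1783]
tool_rot: [-0.666, 0.666, 0.237, -0.236]
ft_force: [0.2, 0.0, -1.3]
gripper_width: 0.0091
t: 18.42
ee_pos: [0.515, 0.064, 0.1772]
tool_rot: [0.592, -0.592, -0.386, 0.386]
ft_force: [0.7, 0.1, -1.2]
gripper_width: 0.0089
t: 18.92
ee_pos: [0.5149, 0.0649, 0.1765]
tool_rot: [0.485, -0.484, -0.515, 0.515]
ft_force: [-0.9, 0.1, -0.6]
gripper_width: 0.0089
[-0.0598  0.9982  0.0009] [0.5149 0.0649 0.1765] 0.008926904590484614 [-0.9002  0.0818 -0.5855]
[ 0.0182  0.971  -0.0086]
```

View pics/w8.png

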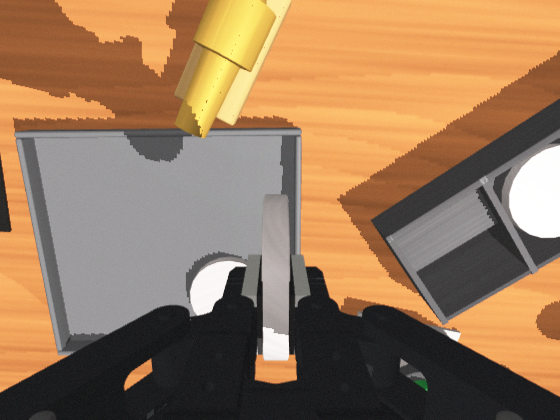

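```bash

python3 -m pendant '[{"claw":0,"travel":[0.02,0.4,-0.01],"turn":0},{"claw":0,"travel":[0.02,0.75,-0.01],"turn":0},{"claw":0,"travel":[0.02,0.92,-0.01],"turn":0},{"claw":0,"travel":[0.02,0.97,-0.01],"turn":0},{"claw":0,"travel":[0.02,0.98,-0.01],"turn":0},{"claw":0,"travel":[0.02,0.99,-0.01],"turn":0},{"claw":0,"travel":[0.02,0.995,-0.01],"turn":0}]'
python3 -m pendant '[{"claw":0,"travel":[0,0.01,0],"turn":0},{"claw":0,"travel":[0,0.01,0],"turn":0},{"claw":0.15,"travel":[0,0.01,0],"turn":0},{"claw":0.45,"travel":[0,0.01,0],"turn":0},{"claw":0.45,"travel":[0,0.01,0],"turn":0},{"claw":0.45,"travel":[-0.06,0,0],"turn":0},{"claw":0.45,"travel":[-0.12,0,0],"turn":0},{"claw":0.45,"travel":[-0.18,0,0],"turn":0},{"claw":0.45,"travel":[-0.24,0,0],"turn":0},{"claw":0.45,"travel":[-0.24,0,0],"turn":0}]'
python3 -m pendant '[{"claw":0.45,"travel":[-0.02,-0.1,0],"turn":0},{"claw":0.45,"travel":[-0.02,-0.3,0],"turn":0},{"claw":0.45,"travel":[-0.02,-0.6,0],"turn":0},{"claw":0.45,"travel":[-0.02,-1,0],"turn":0},{"claw":0.45,"travel":[-0.02,-1,0],"turn":0}]'
python3 - <<'E'
from h import *
p,W,r,c=cam("wrist","w9")
for k in white(p,W,.005,.03,1000):
    a=cv2.fitEllipse(k); w=onplane(r,c,a[0],.015); d=w-[.567,-.0205,0]; print(a,w,"tray xy",d[:2]@[.998,.07],d[:2]@[-.07,.998])
print(togo([.5108,.251,.178]))
E
```

```text
t: 19.85
ee_pos: [0.5166, 0.0673, 0.0581]
tool_rot: [-0.485, 0.485, 0.515, -0.514]
ft_force: [-0.1, -0.7, -0.9]
gripper_width: 0.009
t: 21.1
ee_pos: [0.5185, 0.0377, 0.0581]
tool_rot: [-0.485, 0.485, 0.515, -0.514]
ft_force: [0.2, -1.6, 1.1]
gripper_width: 0.0388
t: 21.72
ee_pos: [0.5214, 0.0352, 0.1831]
tool_rot: [-0.483, 0.488, 0.517, -0.512]
ft_force: [0.5, 0.7, 0.2]
gripper_width: 0.0378
((200.34034729003906, 206.23866271972656), (224.1240234375, 282.286865234375), 92.87662506103516) [ 0.5399 -0.0265  0.015 ] tray xy -0.02742276833386742 -0.004067657021149736
[ 1.7991  0.0234 -0.0269]
```

```bash

python3 -m pendant '[{"claw":0,"travel":[0.4,0,-0.01],"turn":0},{"claw":0,"travel":[0.8,0,-0.01],"turn":0},{"claw":0,"travel":[0.8,0,-0.01],"turn":0}]'
python3 - <<'E'
from h import *
s=bot.state();p,W,r,c=cam("wrist","w10")
E
python3 -m pendant '[{"claw":0,"travel":[0.5,0,-0.01],"turn":0.3},{"claw":0,"travel":[1,0,-0.01],"turn":0.6},{"claw":0,"travel":[1,0,-0.01],"turn":0.91},{"claw":0,"travel":[1,0,-0.01],"turn":0.91}]'
python3 -m pendant '[{"claw":0,"travel":[0.12,0,-0.2],"turn":0.4},{"claw":0,"travel":[0.12,0,-0.2],"turn":0.91},{"claw":0,"travel":[0.12,0,-0.2],"turn":0.91},{"claw":0,"travel":[0.12,0,-0.2],"turn":0.91}]'
python3 -c "
from h import *
presstarget()
p,W,r,c=cam('scene','s10')"
```

```text
t: 22.15
ee_pos: [0.5144, 0.1338, 0.1799]
tool_rot: [-0.483, 0.485, 0.517, -0.514]
ft_force: [-0.6, -0.6, 0.5]
gripper_width: 0.0
t: 22.7
ee_pos: [0.5082, 0.2517, 0.179]
tool_rot: [-0.591, 0.593, 0.387, -0.386]
ft_force: [0.1, -0.6, -0.3]
gripper_width: -0.0001
t: 23.2
ee_pos: [0.5362, 0.2536, 0.1787]
tool_rot: [-0.666, 0.667, 0.237, -0.236]
ft_force: [0.8, -0.2, -0.2]
gripper_width: 0.0001
[0.7761 0.6306 0.0005] [0.5362 0.2536 0.1787]
[244. 147.] [96. 98.] [0.4939 0.2714 0.046 ] togo press [-0.0023  1.1228  0.3371]
```

View pics/s10.png

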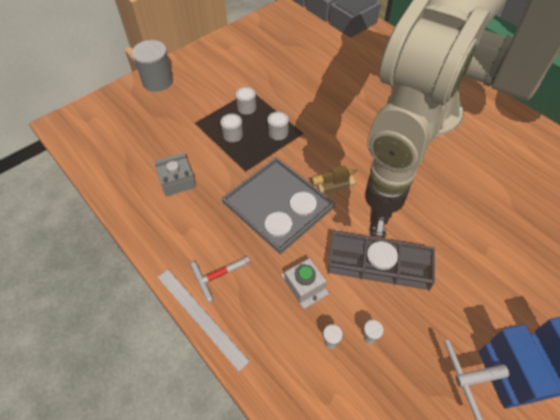

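```bash

python3 -m pendant '[{"claw":0,"travel":[0,0.1,0.34],"turn":0},{"claw":0,"travel":[0,0.35,0.34],"turn":0},{"claw":0,"travel":[0,0.57,0.34],"turn":0},{"claw":0,"travel":[0,0.57,0.34],"turn":0}]'
python3 -m pendant '[{"claw":0,"travel":[0,0.25,0],"turn":0},{"claw":0,"travel":[0,0.40,0],"turn":0},{"claw":0,"travel":[0,0.44,0],"turn":0},{"claw":0,"travel":[0,0.48,0],"turn":0},{"claw":0,"travel":[0,0.51,0],"turn":0},{"claw":0,"travel":[0,0.54,0],"turn":0},{"claw":0,"travel":[0,0.56,0],"turn":0},{"claw":0,"travel":[0,0.56,0],"turn":0}]'
python3 -m pendant '[{"claw":0,"travel":[0.02,0.01,0],"turn":0},{"claw":0,"travel":[0.04,0.03,0],"turn":0},{"claw":0,"travel":[0.05,0.05,0],"turn":0},{"claw":0,"travel":[0.05,0.06,0],"turn":0},{"claw":0,"travel":[0.05,0.06,0],"turn":0}]'
python3 -m pendant '[{"claw":0,"travel":[0,-0.2,0],"turn":0},{"claw":0,"travel":[0,-0.6,0],"turn":0},{"claw":0,"travel":[0,-1,0],"turn":0},{"claw":0,"travel":[0,-1,0],"turn":0}]'
python3 -c "
from h import *
rim([.4939,.2715,0])"
```

```text
t: 23.8
ee_pos: [0.5087, 0.2847, 0.1084]
tool_rot: [-0.665, 0.667, 0.236, -0.238]
ft_force: [-0.4, -0.6, -0.3]
gripper_width: 0.0001
t: 24.8
ee_pos: [0.5112, 0.2858, 0.043]
tool_rot: [-0.665, 0.667, 0.238, -0.236]
ft_force: [2.3, 2.2, 5.3]
gripper_width: -0.0003
t: 25.42
ee_pos: [0.5145, 0.2887, 0.0362]
tool_rot: [-0.665, 0.667, 0.237, -0.237]
ft_force: [-4.1, -3.1, 10.4]
gripper_width: -0.0001
t: 25.92
ee_pos: [0.5167, 0.2899, 0.1601]
tool_rot: [-0.665, 0.667, 0.24, -0.235]
ft_force: [-0.0, -1.3, -0.1]
gripper_width: 0.0002
rim 1240 -0.016879378763151036 [0.0661 0.0712]
togo grip [-0.1392  0.8346 -0.0003]
```

```bash

python3 -m pendant '[{"claw":0.76,"travel":[-0.14,0,0],"turn":0},{"claw":0.76,"travel":[-0.14,0,0],"turn":0},{"claw":0.76,"travel":[-0.14,0.3,0],"turn":0},{"claw":0.76,"travel":[-0.14,0.6,0],"turn":0},{"claw":0.76,"travel":[-0.14,0.75,0],"turn":0},{"claw":0.76,"travel":[-0.14,0.84,0],"turn":0},{"claw":0.76,"travel":[-0.14,0.84,0],"turn":0}]' 30
python3 -m pendant '[{"claw":0.3,"travel":[0,0,0],"turn":0},{"claw":0.2,"travel":[0,0,0],"turn":0},{"claw":0.1,"travel":[0,0,0],"turn":0},{"claw":0,"travel":[0,0,0],"turn":0},{"claw":0,"travel":[0,0,0],"turn":0},{"claw":0,"travel":[0,0,0],"turn":0}]'
python3 -m pendant '[{"claw":0,"travel":[0,0,0],"turn":0},{"claw":0,"travel":[0,-0.25,0],"turn":0},{"claw":0,"travel":[0,-0.6,0],"turn":0},{"claw":0,"travel":[0,-1,0],"turn":0},{"claw":0,"travel":[0,-1,0],"turn":0}]' 60
python3 -m pendant '[{"claw":0,"travel":[-0.16,0,-0.4],"turn":0},{"claw":0,"travel":[-0.33,0,-0.78],"turn":0},{"claw":0,"travel":[-0.33,0,-0.78],"turn":0}]'
python3 -m pendant '[{"claw":0,"travel":[-0.16,0,-0.4],"turn":0},{"claw":0,"travel":[-0.33,0,-0.78],"turn":0},{"claw":0,"travel":[-0.33,0,-0.78],"turn":0}]'
python3 -m pendant '[{"claw":0,"travel":[-0.16,0,-0.4],"turn":0},{"claw":0,"travel":[-0.33,0,-0.78],"turn":0},{"claw":0,"travel":[-0.33,0,-0.78],"turn":0}]'
python3 -m pendant '[{"claw":0,"travel":[-0.16,0,-0.4],"turn":-0.3},{"claw":0,"travel":[-0.33,0,-0.78],"turn":-0.6},{"claw":0,"travel":[-0.33,0,-0.78],"turn":-0.91},{"claw":0,"travel":[-0.33,0,-0.78],"turn":-0.91}]'
python3 -m pendant '[{"claw":0,"travel":[0,0,0],"turn":-0.4},{"claw":0,"travel":[0,0,0],"turn":-0.91},{"claw":0,"travel":[0,0,0],"turn":-0.91},{"claw":0,"travel":[0,0,0],"turn":-0.91}]'
python3 - <<'E'
from h import *
s=bot.state();print(rot(s["tool_rot"])[:,0],s["ee_pos"],s["gripper_width"], s["ft_force"]); print(togo([.6183,-.1082,.0572]))
E
```

```text
t: 26.85
ee_pos: [0.5022, 0.2785, 0.0557]
tool_rot: [-0.665, 0.667, 0.238, -0.237]
ft_force: [-0.2, 0.1, -0.1]
gripper_width: 0.0649
t: 27.6
ee_pos: [0.5028, 0.2787, 0.0564]
tool_rot: [-0.665, 0.667, 0.238, -0.236]
ft_force: [-1.2, -0.0, 5.6]
gripper_width: 0.0097
t: 28.22
ee_pos: [0.5045, 0.2798, 0.18]
tool_rot: [-0.665, 0.667, 0.241, -0.234]
ft_force: [-0.1, 0.4, -1.6]
gripper_width: 0.0091
t: 28.6
ee_pos: [0.5329, 0.1792, 0.1783]
tool_rot: [-0.666, 0.668, 0.238, -0.234]
ft_force: [0.2, -0.0, -2.3]
gripper_width: 0.0086
t: 28.98
ee_pos: [0.561, 0.0793, 0.1769]
tool_rot: [-0.666, 0.668, 0.236, -0.233]
ft_force: [-0.5, 0.5, -1.6]
gripper_width: 0.0092
t: 29.35
ee_pos: [0.5888, -0.02, 0.1757]
tool_rot: [-0.667, 0.668, 0.234, -0.232]
ft_force: [-0.3, 0.7, -1.8]
gripper_width: 0.0087
t: 29.85
ee_pos: [0.6156, -0.1161, 0.1747]
tool_rot: [0.594, -0.594, -0.385, 0.384]
ft_force: [0.3, 0.1, -1.6]
gripper_width: 0.0088
t: 30.35
ee_pos: [0.6153, -0.114, 0.1744]
tool_rot: [-0.487, 0.486, 0.514, -0.512]
ft_force: [0.1, 0.0, -0.6]
gripper_width: 0.0091
[-0.0527  0.9986  0.0019] [ 0.6153 -0.114   0.1744] 0.009076549581985787 [ 0.1267  0.0403 -0.6345]
[ 0.0453  0.9769 -0.0273]
```

```bash

python3 -m pendant '[{"claw":0,"travel":[0.045,0.4,-0.03],"turn":0},{"claw":0,"travel":[0.045,0.75,-0.03],"turn":0},{"claw":0,"travel":[0.045,0.92,-0.03],"turn":0},{"claw":0,"travel":[0.045,0.95,-0.03],"turn":0},{"claw":0,"travel":[0.045,0.965,-0.03],"turn":0},{"claw":0,"travel":[0.045,0.98,-0.03],"turn":0},{"claw":0,"travel":[0.045,0.98,-0.03],"turn":0}]'
python3 -m pendant '[{"claw":0,"travel":[0,0.01,0],"turn":0},{"claw":0,"travel":[0,0.01,0],"turn":0},{"claw":0.15,"travel":[0,0.01,0],"turn":0},{"claw":0.45,"travel":[0,0.01,0],"turn":0},{"claw":0.45,"travel":[0,0.01,0],"turn":0},{"claw":0.45,"travel":[0.06,0,0],"turn":0},{"claw":0.45,"travel":[0.12,0,0],"turn":0},{"claw":0.45,"travel":[0.18,0,0],"turn":0},{"claw":0.45,"travel":[0.24,0,0],"turn":0},{"claw":0.45,"travel":[0.24,0,0],"turn":0}]'
python3 -m pendant '[{"claw":0.45,"travel":[0.02,-0.1,0],"turn":0},{"claw":0.45,"travel":[0.02,-0.3,0],"turn":0},{"claw":0.45,"travel":[0.02,-0.6,0],"turn":0},{"claw":0.45,"travel":[0.02,-1,0],"turn":0},{"claw":0.45,"travel":[0.02,-1,0],"turn":0}]'
python3 -m pendant '[{"claw":0.45,"travel":[-0.5,-0.2,0.2],"turn":0},{"claw":0.45,"travel":[-1,-0.2,0.2],"turn":0},{"claw":0.45,"travel":[-1,-0.2,0.2],"turn":0}]'
python3 - <<'E'
from h import *
p,W,r,c=cam("wrist","w11")
s=bot.state();print(rot(s["tool_rot"])[:,0],s["ee_pos"])
p,W,r,c=cam("top","t11")
for k in white(p,W,.05,.075,100): print("tin?",onplane(r,c,cv2.fitEllipse(k)[0],.059))
E
```

```text
t: 31.22
ee_pos: [0.6192, -0.1083, 0.0577]
tool_rot: [-0.487, 0.487, 0.514, -0.512]
ft_force: [-0.1, 1.1, -0.9]
gripper_width: 0.0085
t: 32.48
ee_pos: [0.6175, -0.0785, 0.0578]
tool_rot: [-0.487, 0.486, 0.514, -0.512]
ft_force: [0.2, 0.3, -0.5]
gripper_width: 0.0384
t: 33.1
ee_pos: [0.6202, -0.0773, 0.1837]
tool_rot: [-0.484, 0.489, 0.516, -0.511]
ft_force: [0.5, -0.6, -0.2]
gripper_width: 0.0384
t: 33.48
ee_pos: [0.6021, -0.2027, 0.2078]
tool_rot: [-0.484, 0.491, 0.514, -0.509]
ft_force: [-0.3, 0.0, -0.3]
gripper_width: 0.0385
[-0.0491  0.9988 -0.0016] [ 0.6019 -0.2013  0.2073]
tin? [ 0.4078 -0.361   0.059 ]
```

View pics/w11.png

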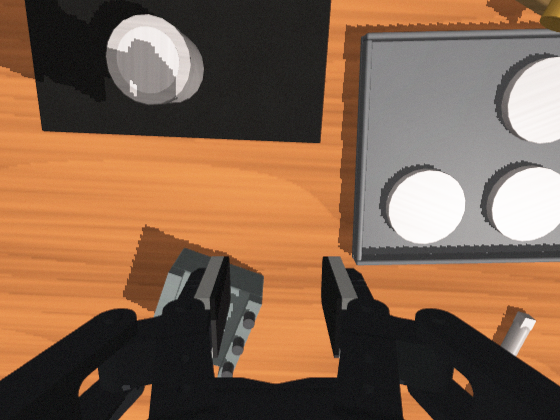

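```bash

cat >> h.py <<'E'
def tins(zg=.027,n="wrist"):
    p,W,r,c=cam(n); z=W[...,2]
    hsv=cv2.cvtColor(p,cv2.COLOR_RGB2HSV)
    m=((hsv[...,1]<70)&(hsv[...,2]>60)&(z>.052)&(z<.066)&(W[...,1]<-.14)).astype(np.uint8)
    for k in cv2.findContours(m,cv2.RETR_EXTERNAL,cv2.CHAIN_APPROX_NONE)[0]:
        if cv2.contourArea(k)<(1000 if n=="wrist" else 100): continue
        (u,v),rr=cv2.minEnclosingCircle(k); w=onplane(r,c,(u,v),.059); print("tin",round(u),round(v),round(rr),cv2.contourArea(k)/(np.pi*rr*rr),w[:2],"togo",togo([*w[:2],zg]))
E
python3 -m pendant '[{"claw":1,"travel":[-0.4,0,0.4],"turn":0},{"claw":1,"travel":[-0.75,0,0.8],"turn":0},{"claw":1,"travel":[-0.75,0,0.8],"turn":0},{"claw":1,"travel":[-0.75,0,0.8],"turn":0}]'
python3 -c "
from h import *
tins(); tins(n='scene')"
```

```text
t: 34.08
ee_pos: [0.5104, -0.2934, 0.2059]
tool_rot: [-0.485, 0.489, 0.515, -0.51]
ft_force: [-0.7, 0.2, 0.7]
gripper_width: 0.0853
tin 270 191 38 0.9622202547721905 [ 0.5073 -0.2969] togo [-0.0312  1.491   0.0475]
tin 392 50 48 0.8634111366231202 [ 0.4013 -0.2165] togo [0.6838 1.4825 0.8952]
tin 187 46 47 0.8725245738953274 [ 0.4066 -0.3595] togo [-0.5082  1.4822  0.9125]
tin 176 178 16 0.12933962957373993 [ 0.7381 -0.2277] togo [ 0.4424  1.511  -1.9002]
tin 170 159 16 0.13600631781656428 [ 0.7168 -0.2921] togo [-0.0843  1.5089 -1.6942]
tin 231 122 10 0.7696989461420706 [ 0.51  -0.294] togo [-0.009   1.4913  0.0275]
tin 278 120 10 0.7455880582160233 [ 0.4041 -0.2122] togo [0.7185 1.4826 0.8729]
tin 245 95 10 0.7214862292713943 [ 0.4103 -0.3549] togo [-0.4716  1.4826  0.8839]
```

```bash

python3 -m pendant '[{"claw":1,"travel":[-0.03,0.3,0.04],"turn":0},{"claw":1,"travel":[-0.03,0.75,0.04],"turn":0},{"claw":1,"travel":[-0.03,0.75,0.04],"turn":0}]' 40
python3 -c "
from h import *
tins()"
python3 -m pendant '[{"claw":1,"travel":[0,0.4,0],"turn":0},{"claw":1,"travel":[0,0.65,0],"turn":0},{"claw":1,"travel":[0,0.73,0],"turn":0},{"claw":1,"travel":[0,0.73,0],"turn":0},{"claw":0.5,"travel":[0,0.73,0],"turn":0},{"claw":0.5,"travel":[0,0.73,0],"turn":0},{"claw":0.5,"travel":[0,0.73,0],"turn":0},{"claw":0.5,"travel":[0,0.73,0],"turn":0}]'
python3 -m pendant '[{"claw":0.5,"travel":[0,-0.1,0],"turn":0},{"claw":0.5,"travel":[0,-0.25,0],"turn":0},{"claw":0.5,"travel":[0,-0.25,0],"turn":0},{"claw":0.5,"travel":[0,-0.25,0],"turn":0},{"claw":0.5,"travel":[0,-0.25,0],"turn":0},{"claw":0.5,"travel":[0,-0.25,0],"turn":0}]'
```

```text
t: 34.55
ee_pos: [0.5058, -0.2929, 0.1118]
tool_rot: [-0.487, 0.485, 0.516, -0.511]
ft_force: [-1.1, -0.0, 0.1]
gripper_width: 0.0854
tin 265 241 56 0.9480914332925308 [ 0.5075 -0.297 ] togo [-0.0246  0.7306  0.0044]
tin 452 41 73 0.707871096683395 [ 0.4039 -0.2149] togo [0.7066 0.7272 0.8294]
tin 137 34 71 0.6934606346943064 [ 0.4093 -0.3607] togo [-0.5091  0.7233  0.8506]
t: 35.6
ee_pos: [0.5096, -0.296, 0.0297]
tool_rot: [-0.483, 0.489, 0.516, -0.511]
ft_force: [-0.3, -1.8, 5.9]
gripper_width: 0.0588
t: 36.35
ee_pos: [0.5088, -0.2956, 0.0589]
tool_rot: [-0.484, 0.488, 0.516, -0.511]
ft_force: [-0.0, -0.5, -8.3]
gripper_width: 0.0587
```

```bash

python3 -m pendant '[{"claw":0.5,"travel":[0,-0.35,0],"turn":0},{"claw":0.5,"travel":[0,-0.7,0],"turn":0},{"claw":0.5,"travel":[0,-0.7,0],"turn":0},{"claw":0.5,"travel":[0,-0.7,0],"turn":0},{"claw":0.5,"travel":[0,-0.7,0],"turn":0}]' 60
python3 -c "
from h import *
f=[]
for i in range(3): cam('top','t12' if i==0 else None); f.append(bot.state()['ft_force'][2])
print(f)
p,W,r,c=cam('top'); 
hsv=cv2.cvtColor(p,cv2.COLOR_RGB2HSV)
m=((hsv[...,1]<50)&(hsv[...,2]>150)).astype(np.uint8); m[:190]=0;m[280:]=0;m[:,:240]=0;m[:,330:]=0
for k in cv2.findContours(m,cv2.RETR_EXTERNAL,cv2.CHAIN_APPROX_NONE)[0]:
    if cv2.contourArea(k)>150:
        a=cv2.fitEllipse(k); w=onplane(r,c,a[0],.015)+[0,.003,0]; d=w-[.567,-.0205,0]; print(a,w[:2],'tray',d[:2]@[.998,.07],d[:2]@[-.07,.998])
print(togo([.5242,-.0676,.0317]))
"
python3 -m pendant '[{"claw":0.5,"travel":[0.4,0,-0.05],"turn":0},{"claw":0.5,"travel":[0.9,0,-0.11],"turn":0},{"claw":0.5,"travel":[0.9,0,-0.11],"turn":0}]'
python3 -c "
from h import *
print(togo([.5242,-.0676,.0317]),bot.state()['ft_force'])"
```

```text
t: 36.98
ee_pos: [0.5067, -0.2947, 0.1405]
tool_rot: [-0.485, 0.487, 0.516, -0.511]
ft_force: [0.5, 0.4, -8.5]
gripper_width: 0.0582
[np.float64(-7.99661446640273), np.float64(-7.716301913646614), np.float64(-7.957715600158885)]
[ 1.886   0.9206 -0.2354]
t: 37.55
ee_pos: [0.5138, -0.1822, 0.1413]
tool_rot: [-0.484, 0.485, 0.517, -0.512]
ft_force: [0.3, -1.4, -7.3]
gripper_width: 0.0582
[ 0.9445  0.9178 -0.1386] [ 0.2731 -1.4332 -7.3214]
```

```bash

python3 -m pendant '[{"claw":0.5,"travel":[0.4,0,-0.06],"turn":0},{"claw":0.5,"travel":[0.94,0,-0.14],"turn":0},{"claw":0.5,"travel":[0.94,0,-0.14],"turn":0},{"claw":0.5,"travel":[0.94,0,-0.14],"turn":0}]'
python3 -c "
from h import *
p,W,r,c=cam('wrist','w13')
for px in((300,200),):print(onplane(r,c,px,.015))
print(togo([.5242,-.0676,.0317]),bot.state()['ft_force'],bot.state()['ee_pos'])"
```

```text
t: 38.05
ee_pos: [0.5241, -0.0687, 0.1418]
tool_rot: [-0.484, 0.485, 0.517, -0.513]
ft_force: [-0.5, -0.8, -6.8]
gripper_width: 0.0583
[ 0.5209 -0.0496  0.015 ]
[0.0126 0.9182 0.004 ] [ 0.8434 -1.2068 -7.2165] [ 0.5241 -0.0695  0.1419]
```

View pics/w13.png

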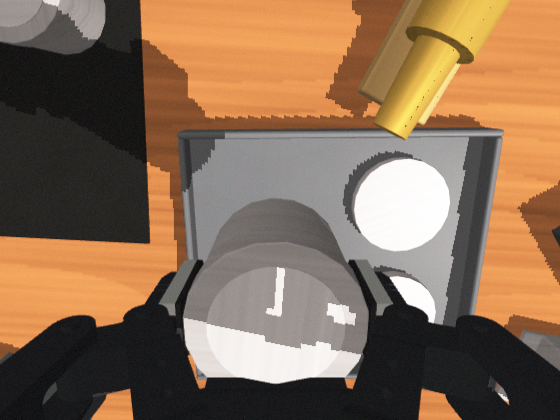

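```bash

python3 -m pendant '[{"claw":0.5,"travel":[0.01,0.4,0],"turn":0},{"claw":0.5,"travel":[0.01,0.75,0],"turn":0},{"claw":0.5,"travel":[0.01,0.87,0],"turn":0},{"claw":0.5,"travel":[0.01,0.9,0],"turn":0},{"claw":0.5,"travel":[0.01,0.9,0],"turn":0},{"claw":0.5,"travel":[0.01,0.9,0],"turn":0}]'
python3 -m pendant '[{"claw":0.5,"travel":[0,0.01,0],"turn":0},{"claw":0.5,"travel":[0,0.02,0],"turn":0},{"claw":0.5,"travel":[0,0.02,0],"turn":0},{"claw":0.5,"travel":[0,0.02,0],"turn":0}]'
```

```text
t: 38.85
ee_pos: [0.5261, -0.0684, 0.0355]
tool_rot: [-0.483, 0.487, 0.517, -0.512]
ft_force: [-0.6, -0.4, -7.1]
gripper_width: 0.0582
t: 39.35
ee_pos: [0.5261, -0.0683, 0.0331]
tool_rot: [-0.483, 0.486, 0.517, -0.512]
ft_force: [0.4, 0.3, -7.3]
gripper_width: 0.0587
```

```bash

python3 -m pendant '[{"claw":0.5,"travel":[0,0.01,0],"turn":0},{"claw":0.5,"travel":[0,0.015,0],"turn":0},{"claw":0.5,"travel":[0,0.015,0],"turn":0},{"claw":0.5,"travel":[0,0.015,0],"turn":0}]'
```

```text
t: 39.85
ee_pos: [0.5262, -0.0683, 0.0319]
tool_rot: [-0.483, 0.487, 0.518, -0.512]
ft_force: [-3.2, 1.4, 4.7]
gripper_width: 0.0584
```

```bash

python3 -m pendant '[{"claw":0.84,"travel":[0,0,0],"turn":0},{"claw":0.84,"travel":[0,0,0],"turn":0},{"claw":0.84,"travel":[0,0,0],"turn":0},{"claw":0.84,"travel":[0,-0.3,0],"turn":0},{"claw":0.84,"travel":[0,-0.6,0],"turn":0},{"claw":0.84,"travel":[0,-1,0],"turn":0},{"claw":0.84,"travel":[0,-1,0],"turn":0}]'
python3 -m pendant '[{"claw":1,"travel":[-0.4,0,0.3],"turn":0},{"claw":1,"travel":[-1,0,0.5],"turn":0},{"claw":1,"travel":[-1,0,0.5],"turn":0},{"claw":1,"travel":[-1,0,0.5],"turn":0}]'
python3 -c "
from h import *
tins(); tins(n='scene'); cam('wrist','w14');cam('scene','s14'); print(bot.state()['ee_pos'])"
```

```text
t: 40.72
ee_pos: [0.5281, -0.0695, 0.156]
tool_rot: [-0.481, 0.489, 0.519, -0.51]
ft_force: [0.3, 1.3, 0.4]
gripper_width: 0.0721
t: 41.22
ee_pos: [0.4748, -0.1932, 0.1542]
tool_rot: [-0.482, 0.489, 0.518, -0.51]
ft_force: [0.1, 0.2, -0.3]
gripper_width: 0.0855
tin 243 92 53 0.9261103654181088 [ 0.4011 -0.2155] togo [-0.1572  1.0502  0.6436]
tin 42 39 57 0.7350569888251148 [ 0.3792 -0.3299] togo [-1.0981  1.0458  0.8823]
tin 176 178 16 0.13823914537009818 [ 0.7381 -0.2277] togo [-0.4318  1.0961 -2.1513]
tin 170 159 16 0.139837481698721 [ 0.7168 -0.2921] togo [-0.957   1.0925 -1.9413]
tin 278 120 10 0.5453700225427826 [ 0.4041 -0.2122] togo [-0.1346  1.0515  0.6194]
[ 0.4756 -0.1914  0.1547]
```

View pics/s14.png

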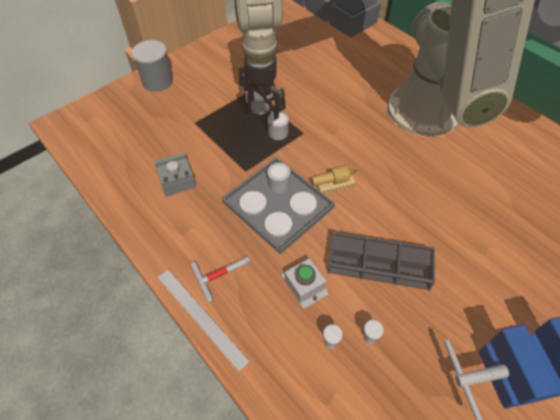

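```bash

python3 -m pendant '[{"claw":1,"travel":[-0.16,0,0.3],"turn":0},{"claw":1,"travel":[-0.16,0,0.64],"turn":0},{"claw":1,"travel":[-0.16,0,0.64],"turn":0}]' 40
python3 -c "
from h import *
tins()
p,W,r,c=cam('wrist','w15');p,W,r,c=cam('top','t15')"
```

```text
t: 41.8
ee_pos: [0.3982, -0.2137, 0.153]
tool_rot: [-0.481, 0.488, 0.519, -0.511]
ft_force: [1.0, 0.5, 0.7]
gripper_width: 0.0855
tin 270 219 46 0.9501650855919938 [ 0.4012 -0.2157] togo [-0.0123  1.054   0.007 ]
tin 87 165 53 0.8625446541101621 [ 0.3733 -0.3308] togo [-0.9545  1.0489  0.2979]
```

View pics/w15.png

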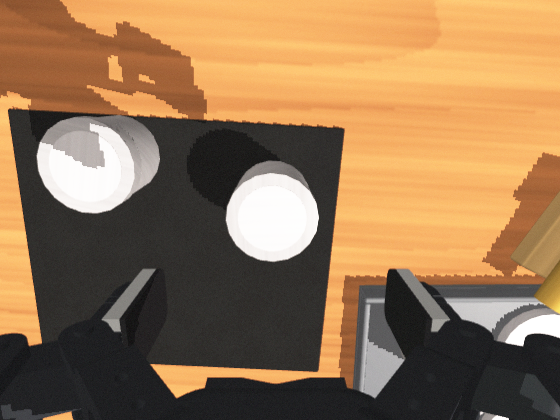

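```bash

python3 -m pendant '[{"claw":1,"travel":[-0.01,0.4,0],"turn":0},{"claw":1,"travel":[-0.01,0.8,0],"turn":0},{"claw":1,"travel":[-0.01,0.98,0],"turn":0},{"claw":1,"travel":[-0.01,1,0],"turn":0},{"claw":0.5,"travel":[-0.01,1,0],"turn":0},{"claw":0.5,"travel":[-0.01,1,0],"turn":0},{"claw":0.5,"travel":[-0.01,1,0],"turn":0},{"claw":0.5,"travel":[-0.01,1,0],"turn":0}]' 30
python3 -m pendant '[{"claw":0.5,"travel":[0,-0.1,0],"turn":0},{"claw":0.5,"travel":[0,-0.2,0],"turn":0},{"claw":0.5,"travel":[0,-0.2,0],"turn":0},{"claw":0.5,"travel":[0,-0.2,0],"turn":0},{"claw":0.5,"travel":[0,-0.2,0],"turn":0}]'
python3 -c "
from h import *
print([ (cam('top'),bot.state()['ft_force'][2])[1] for i in range(3)], bot.state()['ee_pos'])"
```

```text
t: 42.95
ee_pos: [0.4047, -0.2168, 0.0351]
tool_rot: [-0.478, 0.49, 0.52, -0.511]
ft_force: [1.3, 1.3, 6.1]
gripper_width: 0.0589
t: 43.58
ee_pos: [0.4039, -0.2166, 0.0587]
tool_rot: [-0.479, 0.489, 0.52, -0.511]
ft_force: [0.6, -0.7, -1.9]
gripper_width: 0.059
[np.float64(-0.6787193604808341), np.float64(-0.6551294701749879), np.float64(-1.3098997837349136)] [ 0.404  -0.2167  0.0587]
```

```bash

python3 -m pendant '[{"claw":0.5,"travel":[0,0.1,0],"turn":0},{"claw":0.5,"travel":[0,0.18,0],"turn":0},{"claw":0.5,"travel":[0,0.195,0],"turn":0},{"claw":0.5,"travel":[0,0.195,0],"turn":0},{"claw":1,"travel":[0,0.195,0],"turn":0},{"claw":1,"travel":[0,0.195,0],"turn":0},{"claw":1,"travel":[0,0.195,0],"turn":0},{"claw":1,"travel":[0,-0.3,0],"turn":0},{"claw":1,"travel":[0,-0.7,0],"turn":0},{"claw":1,"travel":[0,-0.8,0],"turn":0}]'
python3 -m pendant '[{"claw":1,"travel":[-0.4,0,0.2],"turn":0},{"claw":1,"travel":[-0.9,0,0.25],"turn":0},{"claw":1,"travel":[-0.9,0,0.25],"turn":0},{"claw":1,"travel":[-0.9,0,0.25],"turn":0}]'
python3 -c "
from h import *
tins(.030)
p,W,r,c=cam('wrist','w16')
dark=(p.max(2)<60)&(abs(W[...,2])<.012); 
k=max(cv2.findContours(dark.astype(np.uint8),cv2.RETR_EXTERNAL,cv2.CHAIN_APPROX_NONE)[0],key=cv2.contourArea)
q=W[k[:,0,1],k[:,0,0]]; q=q[~np.isnan(q).any(1)]; print('mat x',np.percentile(q,[1,99],axis=0))
print(bot.state()['ee_pos'],rot(bot.state()['tool_rot']))"
```

```text
t: 44.98
ee_pos: [0.4037, -0.2179, 0.158]
tool_rot: [-0.476, 0.491, 0.52, -0.511]
ft_force: [-0.2, 0.0, -1.5]
gripper_width: 0.0854
t: 45.48
ee_pos: [0.3798, -0.3269, 0.1567]
tool_rot: [-0.478, 0.491, 0.52, -0.51]
ft_force: [0.1, 0.0, -0.2]
gripper_width: 0.0852
tin 437 249 47 0.8139328681740781 [ 0.3994 -0.2166] togo [ 0.906   1.0584 -0.195 ]
tin 267 204 46 0.9538276155851628 [ 0.3747 -0.3322] togo [-0.042   1.0557  0.0716]
mat x [[ 0.347  -0.4139  0.0025]
 [ 0.5659 -0.1661  0.0057]]
[ 0.3802 -0.3261  0.1571] [[-0.064   0.0236 -0.9977]
 [ 0.9979 -0.0026 -0.0641]
 [-0.0041 -0.9997 -0.0234]]
```

```bash

python3 -m pendant '[{"claw":1,"travel":[-0.04,0.4,0.07],"turn":0},{"claw":1,"travel":[-0.04,0.8,0.07],"turn":0},{"claw":1,"travel":[-0.04,0.98,0.07],"turn":0},{"claw":1,"travel":[-0.04,1,0.07],"turn":0},{"claw":0.5,"travel":[-0.04,1,0.07],"turn":0},{"claw":0.5,"travel":[-0.04,1,0.07],"turn":0},{"claw":0.5,"travel":[-0.04,1,0.07],"turn":0},{"claw":0.5,"travel":[-0.04,1,0.07],"turn":0}]' 30
python3 -m pendant '[{"claw":0.5,"travel":[0,-0.1,0],"turn":0},{"claw":0.5,"travel":[0,-0.2,0],"turn":0},{"claw":0.5,"travel":[0,-0.2,0],"turn":0},{"claw":0.5,"travel":[0,-0.2,-0.15],"turn":0},{"claw":0.5,"travel":[0,-0.2,-0.3],"turn":0},{"claw":0.5,"travel":[0,-0.2,-0.3],"turn":0},{"claw":0.5,"travel":[0,-0.2,-0.3],"turn":0}]'
python3 -c "
from h import *
print([ (cam('top'),bot.state()['ft_force'][2])[1] for i in range(3)], bot.state()['ee_pos'])"
```

```text
t: 46.58
ee_pos: [0.3759, -0.3324, 0.0385]
tool_rot: [-0.476, 0.491, 0.521, -0.511]
ft_force: [0.1, 2.4, 6.2]
gripper_width: 0.0589
t: 47.45
ee_pos: [0.4113, -0.3295, 0.0629]
tool_rot: [-0.476, 0.491, 0.521, -0.511]
ft_force: [1.0, 0.4, -1.2]
gripper_width: 0.0591
[np.float64(-0.7043416750548241), np.float64(-0.9161523454950214), np.float64(-1.0298182695700997)] [ 0.4109 -0.3297  0.0632]
```

```bash

python3 -m pendant '[{"claw":0.5,"travel":[0,0.1,0],"turn":0},{"claw":0.5,"travel":[0,0.18,0],"turn":0},{"claw":0.5,"travel":[0,0.2,0],"turn":0},{"claw":0.5,"travel":[0,0.205,0],"turn":0},{"claw":0.5,"travel":[0,0.205,0],"turn":0},{"claw":1,"travel":[0,0.205,0],"turn":0},{"claw":1,"travel":[0,0.205,0],"turn":0},{"claw":1,"travel":[0,0.205,0],"turn":0},{"claw":1,"travel":[0,-0.3,0],"turn":0},{"claw":1,"travel":[0,-0.8,0],"turn":0},{"claw":1,"travel":[0,-1,0],"turn":0}]'
python3 -m pendant '[{"claw":0.5,"travel":[0.4,-0.2,-0.25],"turn":0},{"claw":0,"travel":[0.85,-0.2,-0.49],"turn":0},{"claw":0,"travel":[0.85,-0.2,-0.49],"turn":0}]'
python3 -m pendant '[{"claw":0,"travel":[0.4,0,-0.25],"turn":0},{"claw":0,"travel":[0.85,0,-0.49],"turn":0},{"claw":0,"travel":[0.85,0,-0.49],"turn":0}]'
python3 -m pendant '[{"claw":0,"travel":[0.4,0,-0.25],"turn":0},{"claw":0,"travel":[0.85,0,-0.49],"turn":0},{"claw":0,"travel":[0.85,0,-0.49],"turn":0}]'
python3 -m pendant '[{"claw":0,"travel":[0.4,0,-0.25],"turn":0},{"claw":0,"travel":[0.85,0,-0.49],"turn":0},{"claw":0,"travel":[0.85,0,-0.49],"turn":0}]'
cat >> h.py <<'E'
def green(n="wrist"):
    p,W,r,c=cam(n); hsv=cv2.cvtColor(p,cv2.COLOR_RGB2HSV); z=W[...,2]
    m=((hsv[...,0]>45)&(hsv[...,0]<85)&(hsv[...,1]>100)&(hsv[...,2]>50))
    zt=np.nanpercentile(z[m],80); t=(m&(abs(z-zt)<.0025)).astype(np.uint8)
    k=max(cv2.findContours(t,cv2.RETR_EXTERNAL,cv2.CHAIN_APPROX_NONE)[0],key=cv2.contourArea)
    a=cv2.minEnclosingCircle(k); w=onplane(r,c,a[0],zt); print("green",n,a,cv2.contourArea(k),w,"togo to contact",togo([*w[:2],zt+.011]))
E
python3 -c "
from h import *
s=bot.state();print(s['ee_pos'],rot(s['tool_rot']))
green(); cam('wrist','w17'); green('scene')
p,W,r,c=cam('scene','s17')"
```

```text
t: 48.98
ee_pos: [0.4091, -0.3307, 0.1871]
tool_rot: [-0.474, 0.493, 0.521, -0.511]
ft_force: [1.3, -1.1, -0.4]
gripper_width: 0.0853
t: 49.35
ee_pos: [0.4617, -0.2216, 0.2123]
tool_rot: [-0.472, 0.492, 0.523, -0.512]
ft_force: [-0.2, -0.8, -0.1]
gripper_width: 0.0319
t: 49.72
ee_pos: [0.514, -0.1131, 0.2127]
tool_rot: [-0.471, 0.49, 0.524, -0.513]
ft_force: [-0.3, -0.4, 0.1]
gripper_width: -0.0002
t: 50.1
ee_pos: [0.5658, -0.0055, 0.2129]
tool_rot: [-0.47, 0.489, 0.525, -0.514]
ft_force: [-0.0, -0.6, -0.0]
gripper_width: 0.0002
t: 50.48
ee_pos: [0.6172, 0.1016, 0.2127]
tool_rot: [-0.47, 0.488, 0.525, -0.515]
ft_force: [-0.3, -1.2, -0.5]
gripper_width: -0.0
[0.6172 0.1016 0.2127] [[-0.0821  0.0293 -0.9962]
 [ 0.9966 -0.0071 -0.0823]
 [-0.0095 -0.9995 -0.0286]]
green wrist ((383.0, 260.5), 19.137758255004883) 967.0 [0.6667 0.1933 0.0686] togo to contact [ 0.7523  1.1141 -0.4497]
green scene ((305.02630615234375, 272.3947448730469), 6.1857171058654785) 87.5 [0.6702 0.1952 0.0686] togo to contact [ 0.7779  1.1185 -0.4834]
```

View pics/w17.png

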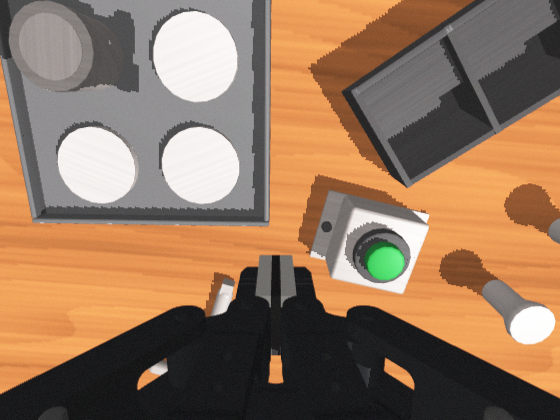

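```bash

python3 -m pendant '[{"claw":0,"travel":[0.4,0,-0.3],"turn":0},{"claw":0,"travel":[0.77,0.2,-0.47],"turn":0},{"claw":0,"travel":[0.77,0.6,-0.47],"turn":0},{"claw":0,"travel":[0.77,0.9,-0.47],"turn":0},{"claw":0,"travel":[0.77,0.9,-0.47],"turn":0},{"claw":0,"travel":[0.77,0.9,-0.47],"turn":0}]'
python3 -c "
from h import *
print(togo([.668,.194,.0796]), bot.state()['ee_pos'])"
```

```text
t: 51.42
ee_pos: [0.6689, 0.1928, 0.1079]
tool_rot: [-0.471, 0.49, 0.524, -0.513]
ft_force: [0.5, 1.0, 0.3]
gripper_width: 0.0
[0.0126 0.2357 0.0138] [0.6689 0.1928 0.1079]
```

```bash

python3 -m pendant '[{"claw":0,"travel":[0.01,0.15,0.01],"turn":0},{"claw":0,"travel":[0.01,0.22,0.01],"turn":0},{"claw":0,"travel":[0.01,0.25,0.01],"turn":0},{"claw":0,"travel":[0.01,0.26,0.01],"turn":0},{"claw":0,"travel":[0.01,0.265,0.01],"turn":0}]'
python3 -m pendant '[{"claw":0,"travel":[0,0.01,0],"turn":0},{"claw":0,"travel":[0,0.02,0],"turn":0},{"claw":0,"travel":[0,0.025,0],"turn":0},{"claw":0,"travel":[0,0.025,0],"turn":0}]'
```

```text
t: 52.05
ee_pos: [0.6686, 0.1938, 0.0765]
tool_rot: [-0.471, 0.49, 0.524, -0.513]
ft_force: [-2.2, -0.5, 1.6]
gripper_width: 0.0001
t: 52.55
ee_pos: [0.6687, 0.1938, 0.0736]
tool_rot: [-0.471, 0.491, 0.524, -0.513]
ft_force: [-2.2, -0.5, 4.1]
gripper_width: -0.0001
```

```bash

python3 -m pendant '[{"claw":0,"travel":[0,0.01,0],"turn":0},{"claw":0,"travel":[0,0.02,0],"turn":0},{"claw":0,"travel":[0,0.02,0],"turn":0},{"claw":0,"travel":[0,0.02,0],"turn":0}]'
python3 -m pendant '[{"claw":0,"travel":[0,0.01,0],"turn":0},{"claw":0,"travel":[0,0.015,0],"turn":0},{"claw":0,"travel":[0,0.015,0],"turn":0}]'
```

```text
t: 53.05
ee_pos: [0.6687, 0.1938, 0.0721]
tool_rot: [-0.471, 0.491, 0.524, -0.513]
ft_force: [-4.1, -0.4, 8.9]
gripper_width: -0.0
t: 53.42
ee_pos: [0.6687, 0.1939, 0.072]
tool_rot: [-0.47, 0.491, 0.524, -0.513]
ft_force: [-5.3, -1.3, 12.6]
gripper_width: 0.0003
```

```bash

python3 -m pendant '[{"claw":0,"travel":[0,-0.05,0],"turn":0},{"claw":0,"travel":[0,-0.2,0],"turn":0},{"claw":0,"travel":[0,-0.6,0],"turn":0},{"claw":0,"travel":[0,-1,0],"turn":0},{"claw":0,"travel":[0,-1,0],"turn":0},{"claw":0,"travel":[0,-1,0],"turn":0}]'
python3 -c "
from h import *
green(); green('scene'); tins(n='scene'); a=cam('scene','s18')[0]; b=cam('top')[0]
cv2.imwrite('pics/m18.png',cv2.resize(np.hstack([a,b])[...,::-1],(800,300))); print(bot.state()['t'])"
```

```text
t: 54.18
ee_pos: [0.665, 0.1948, 0.1921]
tool_rot: [-0.47, 0.491, 0.525, -0.513]
ft_force: [-0.6, -0.3, -0.2]
gripper_width: -0.0001
green wrist ((274.6785583496094, 202.61309814453125), 21.48107147216797) 1296.0 [0.6675 0.1942 0.0687] togo to contact [0.0039 0.9274 0.0027]
green scene ((305.1341552734375, 272.1097412109375), 6.2338104248046875) 86.0 [0.6696 0.1948 0.0687] togo to contact [ 0.008   0.923  -0.0192]
tin 176 178 16 0.12874632852064938 [ 0.7381 -0.2277] togo [-3.5419  1.4045 -0.3101]
tin 170 159 16 0.1921967214215298 [ 0.7168 -0.2921] togo [-4.0637  1.4036 -0.092 ]
tin 278 120 10 0.7440938937707006 [ 0.4041 -0.2122] togo [-3.2023  1.3223  2.4548]
tin 250 100 10 0.7537028384890606 [ 0.4132 -0.3261] togo [-4.1549  1.332   2.451 ]
54.425
```

View pics/m18.png

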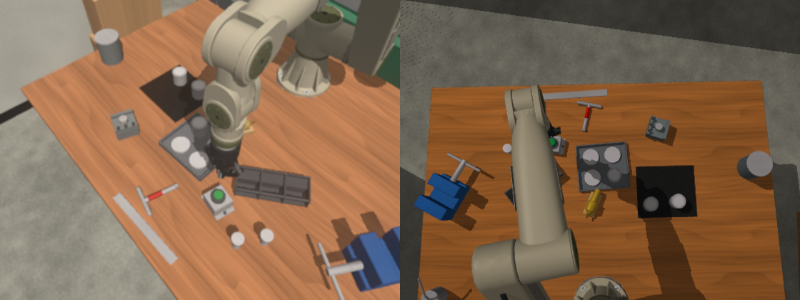

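```bash
python3 -c "
from h import *
print(bot.close_job())"
```

```text
the job is handed in; nothing more can be done
None
```

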